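# Clamp down the lid of a pressure cooker

### The arm

A 6-joint arm with a two-finger parallel gripper is mounted at the origin on a cart in front of the work surface, level with it; the furniture and walls round the work are solid. World frame = base frame: x ahead of the robot, y to its left, z up, the work surface at z = 0. Lengths are in m, angles in rad, forces in N, time in s.
With the tool pointing down it reaches from about 0.35 to 0.775 m from the base axis. Payload 5.5 kg.
Tool frame: the origin (TCP) lies midway between the tips of the shut fingers; the grasp point (between the pads) lies 19 mm behind it; z points along the fingers, y is the line along which they close (so a half turn about z gives the same grasp; the last joint's range is limited). The gripper opens to 85 mm and grips with 20 to 120 N. Pads are 22 mm wide; open, the fingers measure 114 mm over their backs; the gripper's body (76 mm by 85 mm) begins 54 mm behind the grasp point. The pads swing forward as they close: fully open they stand 13 mm farther back than shut.
Start: joints at [1.1, 0.313, 0.046, 1.304, 0, 1.431], TCP at [0.187, 0.544, 0.231] pointing down, gripper open.
Joint ranges: [-2.76, 2.76], [-0.86, 1.69], [-1.03, 1.26], [-2.2, 2.34], [-1.47, 1.5], [-3.14, 3.14]. Speed limits (rad/s): [2.57, 2.57, 3.14, 3.14, 3.14, 3.14].

### API

Orientations are given as a unit quaternion [w, x, y, z].
In Python, from workcell import telemetry, imaging, env gives the robot as it stands. The module is installed in compiled form; this text tells all that it offers.
- The arm moves only by the tool step_arm, never from a script. Its argument "moves" is a list of rows, each a list of 3 entries, a list of its own where there are three numbers: the shift along the tool's x, y, z in mm, then the turn, a rotation vector about the tool's x, y, z in rad, then the finger opening in mm, from 0 to 85.4. A call has 1 to 8 rows; each row is the pose to reach, as a shift and turn from the pose commanded when the call began, along the tool's axes at that moment; what a row does not reach only later rows make up. A row lasts 1/12 s, in which the tool goes at most 41.7 mm and 7.16 degrees, less where a joint would pass 70% of its speed; a pose out of reach is approached as far as the arm can. A call with a gripper value outside its range is refused whole. The fingers move at their own pace and stop on an object; "grip_force" is the grip in N (left out, the last holds). Time passes only in rows, so rows that repeat a pose let the fingers close. It gives the time, the measured TCP pose, the force, the opening and the grip force at its end, in the units of the state.
- telemetry.get_state(): the state, without advancing time (a new reading comes with each control period).
- imaging.read_camera(name): name is "scene" or "top"; returns the picture (480x640x3 uint8, red, green, blue); there is no depth.
- imaging.camera_params(name): a dict with "camera_matrix" (3x3 intrinsics, pixels), "pose" (4x4, takes a point from camera to world coordinates). Camera axes: x right, y up, looking along -z (the intrinsics and any distortion apply to the point x, -y, -z); pixel columns grow to the right and rows downward; lengths in m; the calibration is good to about 2 mm. A picture is of the moment at which its call begins. camera_params takes no time and is no camera call.
- env.hand_in(): hands the job in; it is judged then, once.
The state is a dict: "clock": time; "joint_pos": joint angles; "qvel": joint speeds; "tau": joint torques, N m; "tcp_pos": TCP position; "orientation": TCP orientation; "wrist_force": force on the tool from outside, world axes, zero at the start; "ft_torque": the same for the moment, N m; "finger_gap": finger opening in m; "grip_force": force on a finger pad.
Only numpy, scipy, OpenCV 4.12 (cv2) and the standard library are available. Lean on these libraries where they do the work, as an engineer would, in place of code of your own. Each camera call takes 0.05 s, during which the arm holds its last target. There are 200 camera calls.

### The job

Close the pressure cooker for cooking: with a fingertip push the clamp bar on its lid round clockwise until its hooked ends are fully home under the two lugs, then push the wings of the screw in the middle round clockwise, stroke after stroke, until the screw is tight on the lid. Only push, lightly: nothing is to be gripped or lifted, the cooker stays standing where it is, and the things round it stay where they are.

Things in the scene. Friction and masses are not known exactly. Their poses are not given: they have to be found in the camera images.
- pressure_cooker: stainless pressure cooker, lid on, loose on the worktop (about 4 kg, slides if pushed with over some 20 N). Pot 200 mm in diameter; lid 212 mm, its rim 131 mm and middle 150 mm high. Origin: centre of the underside, on the cooker's axis, z up. Lugs and black side handles (to 140 mm from the axis, 79 to 97 mm high) are at its +y and -y sides.
- valve (a point): top of the black weighted valve fixed on the lid: 24 mm in diameter, 204 mm high, 56 mm from the cooker's axis (40 degrees from the cooker's +x towards +y). On its side there is little room for a fingertip to go round the wings.
- clamp_bar (a joint): angle (rad) of the clamp bar about the cooker's vertical axis: 0 = home along the cooker's y axis, its ends under the lugs, against a stop; positive = swung open, counter-clockwise seen from above (up to 1.2). It is stiff (0.15 N m) and stays where it is left.
- bar_arm_left (a point): point on one arm of the clamp bar, 95 mm from the axis, 162 mm high; at bar angle 0 on the cooker's +y side. The bar is a steel channel 30 mm wide, 14 mm deep: level to 50 mm from the axis (167 to 181 mm high), then sloping to hooked ends at 128 mm. Here it spans 154 to 168 mm in height over a lid 137 mm high: a fingertip fits beside it, its end at about 148 mm.
- bar_arm_right (a point): the same point on the opposite arm (at bar angle 0 at the cooker's -y side)
- left_arm_rear: rear half (counter-clockwise side, the flank pushed to close it) of the left arm of the clamp bar; origin on the cooker's axis at the worktop's height
- left_arm_front: front half (clockwise side) of the left arm of the clamp bar; same origin. Touched together with the rear half, the arm counts as pinched
- right_arm_rear: rear half (counter-clockwise side, the flank pushed to close it) of the right arm of the clamp bar; origin on the cooker's axis at the worktop's height
- right_arm_front: front half (clockwise side) of the right arm of the clamp bar; same origin. Touched together with the rear half, the arm counts as pinched
- wing_screw (a joint): angle (rad) by which the wing screw is backed off: 0 = tight, its pad on the lid, a hard stop; positive = loosened, counter-clockwise seen from above (starts at 1.0 to 1.4 turns). Clockwise tightens. It sinks 4 mm a turn, has 0.05 N m of friction, stays where it is left. It sits on the clamp bar and goes round with it.
- screw_axis (a point): point on the axis of the black wing screw at mid height of the wings, 198 mm high when tight (up to 6 mm more when loose). A flat paddle 82 mm tip to tip, 10 mm thick; lower edge 10 mm below this point, upper edge 8 mm (middle) to 16 mm (tips) above it; round foot 27 mm in diameter below. The top of the clamp bar is 15 mm below this point when tight.
- wing_tip (a point): outer end of one of the two wings, 36 mm from the screw's axis, at the same height as screw_axis; the other wing points the opposite way
- wing1_rear: rear half (counter-clockwise face, the one pushed to tighten) of the wing with wing_tip; origin on the screw's axis, 14 mm below screw_axis
- wing1_front: front half (clockwise face) of the wing with wing_tip; same origin. Touched together with the rear half, the wing counts as pinched
- wing2_rear: rear half (counter-clockwise face, the one pushed to tighten) of the other wing; origin on the screw's axis, 14 mm below screw_axis
- wing2_front: front half (clockwise face) of the other wing; same origin. Touched together with the rear half, the wing counts as pinched
- salt_shaker: salt shaker 44 mm wide, 90 mm high, bystander beyond the cooker; origin under its centre
- spice_jar: spice jar 45 mm wide, 105 mm high, bystander beyond the cooker; origin under its centre
- spoon: spoon 178 mm long with green handle, lying left of the cooker, bystander; origin under its centre
- jar_lid: white jar lid 58 mm wide, 10 mm thick, lying beyond the cooker, bystander; origin under its centre
- mug: patterned mug 86 mm wide, 107 mm high, handle to its +y, bystander left of the cooker; origin under its centre
- bowl: bowl 119 mm wide, 60 mm high, bystander right of the cooker; origin under its centre
- sweet_a: wrapped sweet 56 mm long, 13 mm thick, lying bystander; origin under its centre

How it is judged:
On the way:
1. the clamp bar is home under the lugs while the screw is still loose (value of joint clamp_bar below 0.07 rad and value of joint wing_screw above 1 rad), for 0.2 s.
At the end, for the whole second after the job is handed in: the clamp bar is within 0.09 rad (5 degrees) of home, the wing screw within 0.35 rad (20 degrees) of tight, the cooker stands upright at rest within 40 mm of where it was (value of joint clamp_bar below 0.09 rad and value of joint wing_screw below 0.35 rad and angle between pressure_cooker's own z axis and vertical below 0.05 rad and linear speed of pressure_cooker below 0.02 m/s and distance of pressure_cooker from where it was at the start of the episode below 0.04 m); the robot touches nothing.
It fails at once if the cooker is shoved more than 40 mm, lifted or tipped (distance of pressure_cooker from where it was at the start of the episode above 0.04 m or height (world z) of pressure_cooker above 0.012 m or angle between pressure_cooker's own z axis and vertical above 0.1 rad).
It fails at once if the cooker, its bar or its screw is pushed by the fingers with more than 40 N (contact force between the fingers and pressure_cooker above 40 N).
It fails at once if a bystander is moved more than 30 mm or lifted (distance of any of salt_shaker, spice_jar, spoon, jar_lid, mug, bowl, sweet_a from where it was at the start of the episode above 0.03 m).
It fails at once if a wing of the screw or an arm of the bar is pinched: both its faces pressed by the fingers at once ((contact force between the fingers and wing1_rear above 1 N and contact force between the fingers and wing1_front above 1 N) or (contact force between the fingers and wing2_rear above 1 N and contact force between the fingers and wing2_front above 1 N) or (contact force between the fingers and left_arm_rear above 1 N and contact force between the fingers and left_arm_front above 1 N) or (contact force between the fingers and right_arm_rear above 1 N and contact force between the fingers and right_arm_front above 1 N)).
It also fails if it takes over 72 s, if anything falls off the work surface, if the arm or the gripper's body presses on something with over 40 N, if the wrist force passes 120 N, or if a joint passes its speed limit or range.

## Working session

There is one attempt and no reset: what is moved stays moved. The work goes in short steps, Python scripts to look and compute and a tool call to move; the robot and the scene stay as the last step left them, time stands still between calls to the robot, and variables do not carry over. Pictures are saved under pics/ and viewed, at most 10 in all, crops included, and the job is handed in when it is done.

Besides the shell and the picture viewer there is one more tool, called after "Request:" as name([rows], argument=value, ...), one row to a line, values as JSON. step_arm: Moves the arm, as the interface text tells. Its arguments: {"type":"object","properties":{"moves":{"type":"array"},"grip_force":{"type":"number"}},"required":["moves"]}

```bash
mkdir -p pics; python3 - <<'E'
from workcell import telemetry, imaging, env
import cv2, numpy as np
np.set_printoptions(precision=4,suppress=True)
for n in("scene","top"):
    im=imaging.read_camera(n); cv2.imwrite(f"pics/{n}0.png",im[:,:,::-1])
    p=imaging.camera_params(n); print(n,p)
s=telemetry.get_state();print(s)
E
```

```text
scene {'camera_matrix': array([[623.8742,   0.    , 321.0699],
       [  0.    , 623.8742, 238.5244],
       [  0.    ,   0.    ,   1.    ]]), 'pose': array([[-0.8696,  0.299 , -0.3928, -0.1434],
       [-0.4932, -0.5614,  0.6645,  1.14  ],
       [-0.0218,  0.7716,  0.6357,  1.2244],
       [ 0.    ,  0.    ,  0.    ,  1.    ]])}
top {'camera_matrix': array([[530.4652,   0.    , 320.0729],
       [  0.    , 530.4652, 238.1679],
       [  0.    ,   0.    ,   1.    ]]), 'pose': array([[ 0.0169,  0.9819, -0.1889,  0.3013],
       [-0.9998,  0.0153, -0.0099, -0.0102],
       [-0.0069,  0.189 ,  0.9819,  1.3377],
       [ 0.    ,  0.    ,  0.    ,  1.    ]])}
{'clock': 0.1, 'joint_pos': array([ 1.1004,  0.3139,  0.0451,  1.3036, -0.    ,  1.4312]), 'qvel': array([ 0.0006, -0.0021,  0.0052,  0.0008, -0.0007,  0.0002]), 'tau': array([  0.0018, -48.1725,  29.9244,   0.0128,  -0.0003,  -0.    ]), 'tcp_pos': array([0.1866, 0.5434, 0.2305]), 'orientation': array([-0.0002,  0.1647,  0.9864, -0.0008]), 'wrist_force': array([ 0.3398, -0.1299, -0.4069]), 'ft_torque': array([-0.0032,  0.0342,  0.0065]), 'grip_force': 0.0, 'finger_gap': 0.08520215033448685}
```

View pics/top0.png

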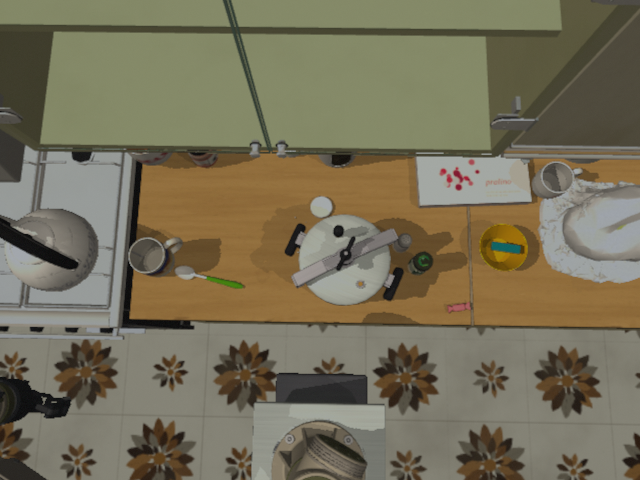

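View pics/scene0.png

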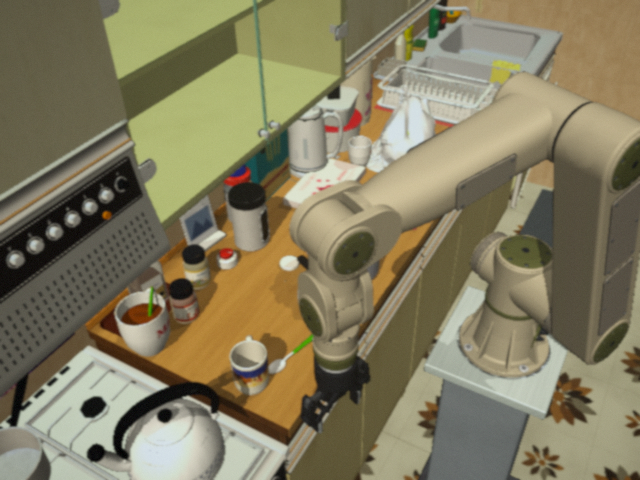

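The top view shows the cooker: lid centre is near (345,258), handles near (296,240) and (393,283), valve at (338,231), and the bar runs from (295,280) to (398,237). In the scene view the arm hides the cooker. I'll measure in a zoomed crop.

```bash
cat > h.py <<'E'
import numpy as np, cv2
from workcell import telemetry, imaging, env
np.set_printoptions(precision=4,suppress=True)
def ray(n,uv,z):
    p=imaging.camera_params(n);K=p["camera_matrix"];T=p["pose"]
    uv=np.atleast_2d(np.array(uv,float))
    d=np.c_[(uv[:,0]-K[0,2])/K[0,0],-(uv[:,1]-K[1,2])/K[1,1],-np.ones(len(uv))]@T[:3,:3].T
    o=T[:3,3]; return o+d*((z-o[2])/d[:,2])[:,None]
def proj(n,P):
    p=imaging.camera_params(n);K=p["camera_matrix"];T=p["pose"]
    q=(np.atleast_2d(P)-T[:3,3])@T[:3,:3]
    return np.c_[K[0,2]+K[0,0]*q[:,0]/-q[:,2],K[1,2]-K[1,1]*q[:,1]/-q[:,2]]
def blobs(mask,off=(0,0),mn=15):
    n,l,s,c=cv2.connectedComponentsWithStats(mask.astype(np.uint8))
    return [(s[i,4],c[i]+off,s[i,:4]) for i in range(1,n) if s[i,4]>=mn]
E
python3 - <<'E'
from h import *
im=cv2.imread("pics/top0.png")
x0,y0,x1,y1=270,190,440,310
c=im[y0:y1,x0:x1]
cv2.imwrite("pics/crop0.png",cv2.resize(c,None,fx=4.7,fy=4.7,interpolation=cv2.INTER_CUBIC))
m=(c.max(2)<60)
for b in blobs(m,(x0,y0)): print(b)
E
```

```text
(np.int32(246), array([293.9634, 240.065 ]), array([15, 34, 20, 32], dtype=int32))
(np.int32(89), array([338.0787, 230.8989]), array([64, 36,  9, 11], dtype=int32))
(np.int32(199), array([345.3518, 254.0101]), array([66, 47, 19, 33], dtype=int32))
(np.int32(16), array([400.8125, 244.    ]), array([127,  49,  11,   9], dtype=int32))
(np.int32(274), array([421.4015, 262.292 ]), array([138,  62,  25,  22], dtype=int32))
(np.int32(286), array([393.3462, 283.7273]), array([113,  77,  21,  33], dtype=int32))
```

View pics/crop0.png

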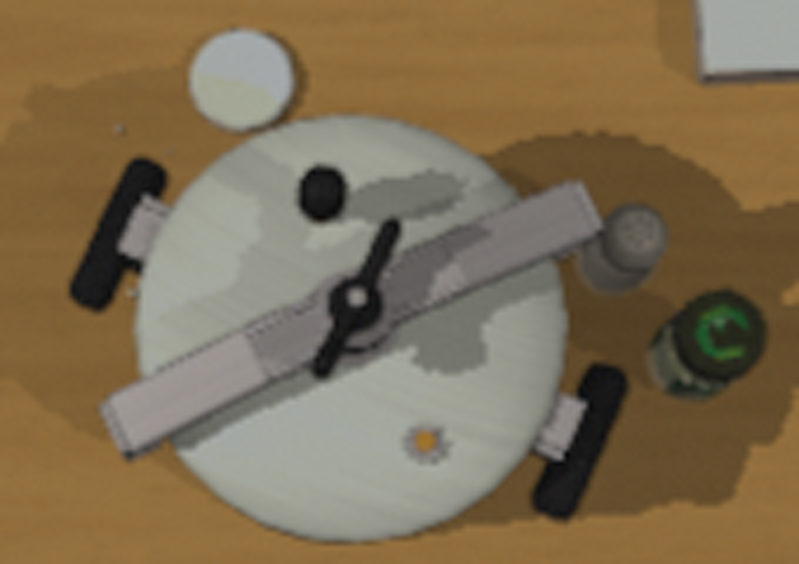

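The crop (×4.7, offset 270,190) shows these, in crop pixels:
- **Handles:** centres (118,235) and (580,442).
- **Bar ends:** (117,428) and (590,207).
- **Screw:** hub at (356,299), wing tips at (393,225) and (323,370).
- **Valve:** (322,193).

The bar is open about 50°, with its left arm towards the lower left.

```bash
cat >> h.py <<'E'
def wm(n,uv,z,s=4.7,off=(270,190)): return ray(n,np.array(uv)/s+np.array(off),z)[:,:2]
E
python3 - <<'E'
from h import *
H=wm("top",[(118,235),(580,442)],.097); print("handles",H,H.mean(0), np.linalg.norm(H[0]-H[1]))
d=H[0]-H[1]; yaw=np.arctan2(d[1],d[0])-np.pi/2; print("yaw",yaw)
W=wm("top",[(393,225),(323,370),(356,299)],.208);print("wing",W,W[:2].mean(0),np.linalg.norm(W[0]-W[1]))
v=wm("top",[(322,193)],.204);print("valve",v, v-56e-3*np.array([np.cos(yaw+.698),np.sin(yaw+.698)]))
# lid rim: extreme left/right/top/bottom of circle
L=wm("top",[(136,318),(567,318),(352,115),(352,541)],.131);print("lid",L,L[:2].mean(0),L[2:].mean(0))
B=wm("top",[(117,428),(590,207)],.150);print("bar",B,B.mean(0),np.linalg.norm(B[0]-B[1]))
db=B[0]-B[1];print("bar ang",np.arctan2(db[1],db[0])-np.pi/2-yaw)
dw=W[0]-W[1];print("wing yaw",np.arctan2(dw[1],dw[0]))
E
```

```text
handles [[ 0.5346  0.0617]
 [ 0.4333 -0.1711]] [ 0.484  -0.0547] 0.2539122373671851
yaw -0.4103355577310579
wing [[ 0.5204 -0.0715]
 [ 0.4525 -0.0399]
 [ 0.4856 -0.0547]] [ 0.4865 -0.0557] 0.07486915304368297
valve [[ 0.5358 -0.0387]] [[ 0.4821 -0.0545]]
lid [[ 0.487   0.0499]
 [ 0.4904 -0.1609]
 [ 0.5907 -0.055 ]
 [ 0.3802 -0.0567]] [ 0.4887 -0.0555] [ 0.4855 -0.0558]
bar [[ 0.4308  0.0567]
 [ 0.5421 -0.1701]] [ 0.4864 -0.0567] 0.2526509304510847
bar ang 0.8662408758188456
wing yaw -0.43554483771960484
```

Request:
step_arm([
  [[-370, -434, -60], [0, 0, -0.785], 0],
  [[-370, -434, -60], [0, 0, -0.785], 0],
  [[-370, -434, -60], [0, 0, -0.785], 0],
  [[-370, -434, -60], [0, 0, -0.785], 0],
  [[-370, -434, -60], [0, 0, -0.785], 0],
  [[-370, -434, -60], [0, 0, -0.785], 0],
  [[-370, -434, -60], [0, 0, -0.785], 0],
  [[-370, -434, -60], [0, 0, -0.785], 0],
], grip_force=20)

```text
clock: 0.77
tcp_pos: [0.3013, 0.2528, 0.2641]
orientation: [-0.0, -0.228, 0.974, -0.0]
wrist_force: [1.5, 0.3, 0.3]
finger_gap: 0.0002
grip_force: 0.0
```

Request:
step_arm([
  [[20, -238, -20], [0, 0, 0], 0],
  [[20, -238, -20], [0, 0, 0], 0],
  [[20, -238, -20], [0, 0, 0], 0],
  [[20, -238, -20], [0, 0, 0], 0],
  [[20, -238, -20], [0, 0, 0], 0],
  [[20, -238, -20], [0, 0, 0], 0],
  [[20, -238, -20], [0, 0, 0], 0],
  [[20, -238, -20], [0, 0, 0], 0],
])

```text
clock: 1.43
tcp_pos: [0.3882, 0.0302, 0.2839]
orientation: [-0.0, -0.223, 0.975, 0.0]
wrist_force: [0.4, 0.7, -0.7]
finger_gap: -0.0002
grip_force: 0.0
```

```bash
cat >> h.py <<'E'
C=np.array([.485,-.0553]); YAW=-.41
def rel(P,yawx=None):
    "shift (mm) and turn (rad) in current tool axes to reach world P=(x,y,z), tool-x yaw"
    from scipy.spatial.transform import Rotation as R
    s=telemetry.get_state();q=s["orientation"];M=R.from_quat([q[1],q[2],q[3],q[0]]).as_matrix()
    sh=M.T@(np.array(P)-s["tcp_pos"])*1e3
    yaw=np.arctan2(M[1,0],M[0,0]); 
    t=0 if yawx is None else -((yawx-yaw+np.pi)%(2*np.pi)-np.pi)
    return np.round(sh,1),round(float(t),3),np.round(yaw,3)
def fing(ang,r,off):
    u=np.array([np.cos(ang),np.sin(ang)]);t=np.array([-u[1],u[0]]);return C+r*u+off*t
E
python3 - <<'E'
from h import *
s=telemetry.get_state();print(s["tcp_pos"],s["joint_pos"],s["wrist_force"])
im=imaging.read_camera("top");c=im[190:310,270:440,::-1]
cv2.imwrite("pics/c1.png",cv2.resize(c,None,fx=4.7,fy=4.7,interpolation=cv2.INTER_CUBIC))
a=np.pi/2+YAW+.866
p=fing(a,.1,.05);print(p,rel([*p,.149],a+np.pi/2))
E
```

```text
[0.3882 0.0302 0.2839] [-0.1295 -0.0598 -0.2582  1.3732  0.0003 -0.5792] [ 0.3503  0.6996 -0.7288]
[0.3961 0.0125] (array([  0.5, -20.8, 134.8]), -0.004, np.float64(-2.69))
```

View pics/c1.png

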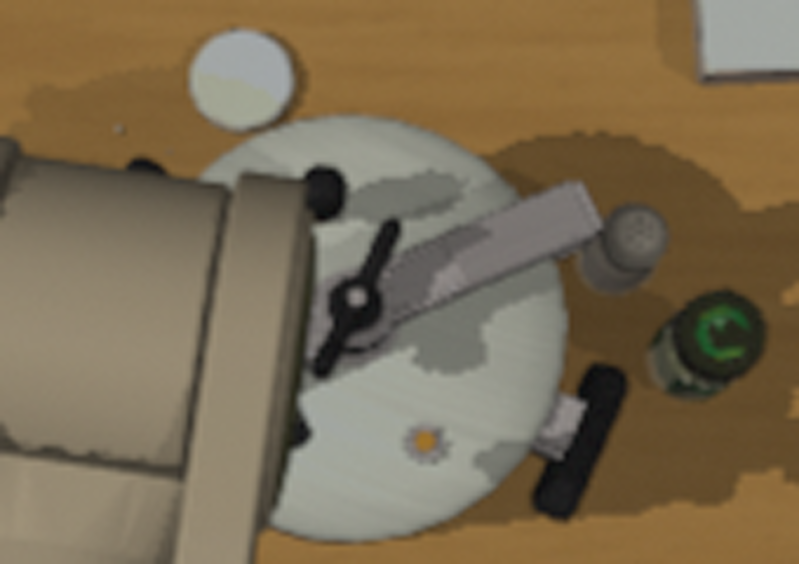

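The arm hides the left half of the lid, but the cooker and right arm are unchanged (hub (356,299), right bar end (590,207)). I'll go down beside the left arm in two stages.

Request:
step_arm([
  [[0, -20, 40], [0, 0, 0], 0],
  [[0, -20, 80], [0, 0, 0], 0],
  [[0, -20, 80], [0, 0, 0], 0],
  [[0, -20, 80], [0, 0, 0], 0],
])

```text
clock: 1.82
tcp_pos: [0.3936, 0.0154, 0.2023]
orientation: [-0.003, -0.226, 0.974, 0.002]
wrist_force: [-0.0, 1.0, 0.9]
finger_gap: 0.0001
grip_force: 0.0
```

```bash
python3 - <<'E'
from h import *
s=telemetry.get_state();print(s["tcp_pos"],s["joint_pos"],s["wrist_force"],s["qvel"])
a=np.pi/2+YAW+.866
p=fing(a,.1,.05);print(p,rel([*p,.149],a+np.pi/2))
E
```

```text
[0.3936 0.0154 0.2023] [-0.1657 -0.0193 -0.4203  1.1767  0.0004 -0.6219] [-0.0099  0.9862  0.9029] [ 0.0021 -0.029   0.1249  0.024  -0.0003 -0.0018]
[0.3961 0.0125] (array([-1.2, -4. , 53.2]), 0.0, np.float64(-2.685))
```

Request:
step_arm([
  [[0, -3, 30], [0, 0, 0], 0],
  [[0, -3, 53], [0, 0, 0], 0],
  [[0, -3, 53], [0, 0, 0], 0],
  [[0, -3, 53], [0, 0, 0], 0],
])

```text
clock: 2.15
tcp_pos: [0.3989, 0.0118, 0.1531]
orientation: [0.001, -0.226, 0.974, -0.0]
wrist_force: [-0.1, 0.4, -0.1]
finger_gap: 0.0003
grip_force: 0.0
```

```bash
python3 - <<'E'
from h import *
s=telemetry.get_state();print(s["tcp_pos"],s["wrist_force"],s["qvel"])
for b,off in [(.866,.032),(.866,.026),(.75,.026),(.65,.026),(.55,.026),(.45,.026),(.35,.026)]:
    a=np.pi/2+YAW+b; p=fing(a,.1,off);print(b,rel([*p,.149],a+np.pi/2))
E
```

```text
[0.3989 0.0118 0.1531] [-0.0904  0.3554 -0.0883] [-0.0053 -0.0152  0.0332  0.0075 -0.0017 -0.001 ]
0.866 (array([-15.8,   1.8,   4.1]), -0.0, np.float64(-2.686))
0.866 (array([-21.8,   1.8,   4.1]), -0.0, np.float64(-2.686))
0.75 (array([-33.5,   4.2,   4.1]), 0.116, np.float64(-2.686))
0.65 (array([-43.8,   5.1,   4.1]), 0.216, np.float64(-2.686))
0.55 (array([-54.1,   4.9,   4.2]), 0.316, np.float64(-2.686))
0.45 (array([-64.4,   3.8,   4.2]), 0.416, np.float64(-2.686))
0.35 (array([-74.5,   1.6,   4.2]), 0.516, np.float64(-2.686))
```

Request:
step_arm([
  [[-10, 2, 3], [0, 0, 0], 0],
  [[-16, 2, 3], [0, 0, 0], 0],
  [[-22, 2, 3], [0, 0, 0], 0],
  [[-28, 3, 3], [0, 0, 0.06], 0],
  [[-34, 4, 3], [0, 0, 0.116], 0],
  [[-34, 4, 3], [0, 0, 0.116], 0],
])

```text
clock: 2.65
tcp_pos: [0.4287, 0.0302, 0.1491]
orientation: [0.001, -0.168, 0.986, -0.0]
wrist_force: [-0.2, 0.8, 0.3]
finger_gap: -0.0
grip_force: 0.0
```

```bash
cat > bar.py <<'E'
from h import *
import sys
s=telemetry.get_state();print(s["tcp_pos"],s["wrist_force"],s["ft_torque"],s["qvel"])
for b in map(float,sys.argv[1:]):
    a=np.pi/2+YAW+b; p=fing(a,.1,.026);print(b,rel([*p,.149],a+np.pi/2))
E
python3 bar.py .75 .65 .55 .45 .35 .25
```

```text
[0.4287 0.0302 0.1491] [-0.2213  0.8182  0.3226] [-0.0074 -0.0156 -0.0047] [-0.0115 -0.0113 -0.0224 -0.0009 -0.0034 -0.1034]
0.75 (array([1.4, 0.6, 0.1]), -0.002, np.float64(-2.804))
0.65 (array([-8.7,  2.8,  0.1]), 0.098, np.float64(-2.804))
0.55 (array([-19. ,   3.9,   0.2]), 0.198, np.float64(-2.804))
0.45 (array([-29.3,   3.9,   0.2]), 0.298, np.float64(-2.804))
0.35 (array([-39.6,   3. ,   0.2]), 0.398, np.float64(-2.804))
0.25 (array([-49.7,   1. ,   0.2]), 0.498, np.float64(-2.804))
```

Request:
step_arm([
  [[-5, 1, 0], [0, 0, 0.05], 0],
  [[-9, 3, 0], [0, 0, 0.098], 0],
  [[-14, 3, 0], [0, 0, 0.15], 0],
  [[-19, 4, 0], [0, 0, 0.198], 0],
  [[-24, 4, 0], [0, 0, 0.25], 0],
  [[-29, 4, 0], [0, 0, 0.298], 0],
  [[-35, 3.5, 0], [0, 0, 0.35], 0],
  [[-40, 3, 0], [0, 0, 0.398], 0],
])

```text
clock: 3.32
tcp_pos: [0.4637, 0.0463, 0.1485]
orientation: [-0.0, 0.03, 1.0, 0.0]
wrist_force: [-2.2, 0.7, -0.1]
finger_gap: 0.0002
grip_force: 0.8
```

```bash
python3 bar.py .35 .25 .15 .1 .05 0 -.05
python3 - <<'E'
from h import *
im=imaging.read_camera("top");c=im[190:310,270:440,::-1]
cv2.imwrite("pics/c2.png",cv2.resize(c,None,fx=4.7,fy=4.7,interpolation=cv2.INTER_CUBIC))
E
```

```text
[0.4637 0.0463 0.1485] [-2.243   0.6556 -0.1289] [0.1382 0.3503 0.0036] [ 0.0402  0.1133  0.1326  0.0244 -0.0035  0.6063]
0.35 (array([-1.4, -0.1, -0.5]), -0.0, np.float64(3.082))
0.25 (array([-11.5,   2. ,  -0.5]), 0.1, np.float64(3.082))
0.15 (array([-21.7,   3.1,  -0.5]), 0.2, np.float64(3.082))
0.1 (array([-26.9,   3.2,  -0.5]), 0.25, np.float64(3.082))
0.05 (array([-32.1,   3.1,  -0.5]), 0.3, np.float64(3.082))
0.0 (array([-37.2,   2.8,  -0.5]), 0.35, np.float64(3.082))
-0.05 (array([-42.3,   2.1,  -0.5]), 0.4, np.float64(3.082))
```

View pics/c2.png

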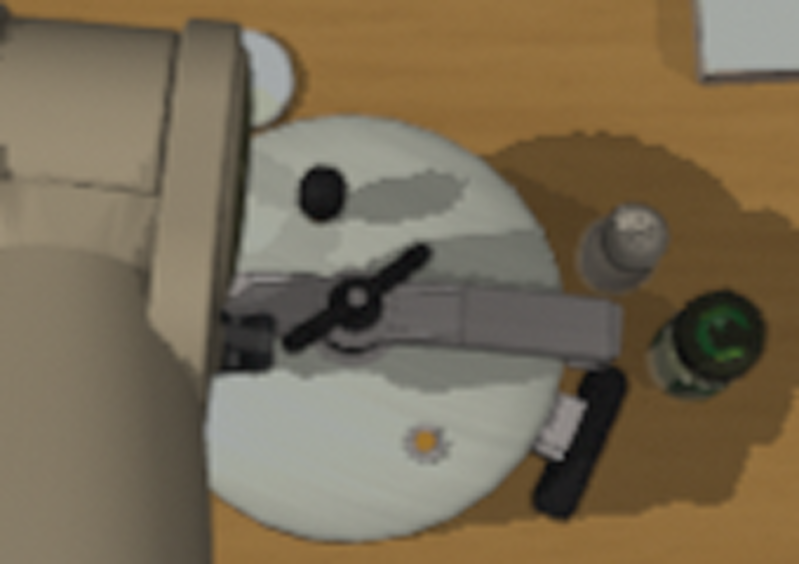

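The bar has swung with the finger: its right end is now at (620,332), the hub is still at (356,299), and the cooker hasn't moved. I'll carry on along the arc.

Request:
step_arm([
  [[-6, 1, 0], [0, 0, 0.05], 0],
  [[-11, 2, 0], [0, 0, 0.1], 0],
  [[-16, 2.5, 0], [0, 0, 0.15], 0],
  [[-22, 3, 0], [0, 0, 0.2], 0],
  [[-27, 3, 0], [0, 0, 0.25], 0],
  [[-30, 3, 0], [0, 0, 0.28], 0],
  [[-32, 3, 0], [0, 0, 0.3], 0],
])

```text
clock: 3.95
tcp_pos: [0.4959, 0.0471, 0.1484]
orientation: [-0.0, 0.178, 0.984, 0.0]
wrist_force: [-0.5, 0.8, 2.0]
finger_gap: -0.0001
grip_force: 0.9
```

```bash
python3 bar.py .05 0 -.02 -.05
```

```text
[0.4959 0.0471 0.1484] [-0.5072  0.8227  2.0225] [0.2827 0.2806 0.0412] [-0.0007  0.0387  0.0487  0.0119 -0.0016  0.2319]
0.05 (array([ 0.1,  0.3, -0.6]), 0.001, np.float64(2.783))
0.0 (array([-5. ,  1.5, -0.6]), 0.051, np.float64(2.783))
-0.02 (array([-7. ,  1.9, -0.6]), 0.071, np.float64(2.783))
-0.05 (array([-10. ,   2.4,  -0.6]), 0.101, np.float64(2.783))
```

Request:
step_arm([
  [[-2, 1, 0], [0, 0, 0.02], 0],
  [[-4, 1, 0], [0, 0, 0.04], 0],
  [[-5, 1.5, 0], [0, 0, 0.05], 0],
  [[-5, 1.5, 0], [0, 0, 0.05], 0],
])

```text
clock: 4.28
tcp_pos: [0.5006, 0.0465, 0.1483]
orientation: [-0.0, 0.203, 0.979, 0.0]
wrist_force: [-2.8, 1.7, 2.1]
finger_gap: -0.0003
grip_force: 1.4
```

```bash
python3 bar.py 0 -.02 -.05
```

```text
[0.5006 0.0465 0.1483] [-2.8268  1.7076  2.1102] [0.2775 0.486  0.0287] [-0.0017 -0.0025 -0.004  -0.0064 -0.0013 -0.0154]
0.0 (array([-0.2,  0.4, -0.7]), 0.0, np.float64(2.732))
-0.02 (array([-2.3,  0.9, -0.7]), 0.02, np.float64(2.732))
-0.05 (array([-5.3,  1.6, -0.7]), 0.05, np.float64(2.732))
```

Request:
step_arm([
  [[-1, 0, 0], [0, 0, 0], 0],
  [[-2, 0, 0], [0, 0, 0], 0],
  [[-2, 0, 0], [0, 0, 0], 0],
])

```text
clock: 4.53
tcp_pos: [0.5006, 0.0465, 0.1482]
orientation: [-0.002, 0.203, 0.979, 0.0]
wrist_force: [-7.9, 3.9, 5.5]
finger_gap: -0.0001
grip_force: 4.3
```

The force rises with no motion, so the bar is on its stop, home. Next I back off, lift clear and move over the screw axis.

Request:
step_arm([
  [[12, 0, 0], [0, 0, 0], 0],
  [[25, 0, 0], [0, 0, 0], 0],
  [[25, 0, -40], [0, 0, 0], 0],
  [[25, 0, -80], [0, 0, 0], 0],
  [[25, 0, -120], [0, 0, 0], 0],
  [[25, 0, -130], [0, 0, 0], 0],
  [[25, 0, -130], [0, 0, 0], 0],
])

```text
clock: 5.12
tcp_pos: [0.4821, 0.0554, 0.2823]
orientation: [0.005, 0.203, 0.979, 0.001]
wrist_force: [0.5, -0.7, -0.4]
finger_gap: -0.0003
grip_force: 0.0
```

```bash
python3 - <<'E'
from h import *
s=telemetry.get_state();print(s["tcp_pos"],s["joint_pos"],s["qvel"])
print(rel([*C,.28],np.pi/2+np.pi))
E
```

```text
[0.4821 0.0554 0.2823] [-0.0509  0.1201 -0.0753  1.3662 -0.0004  0.3586] [-0.0009  0.0346 -0.0961 -0.0543  0.0017  0.0009]
(array([ -46.7, -100.4,    2.5]), -1.98, np.float64(2.732))
```

```bash
python3 - <<'E'
from h import *
im=imaging.read_camera("top");c=im[190:310,270:440,::-1]
cv2.imwrite("pics/c3.png",cv2.resize(c,None,fx=4.7,fy=4.7,interpolation=cv2.INTER_CUBIC))
E
```

```text
(no output)
```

View pics/c3.png

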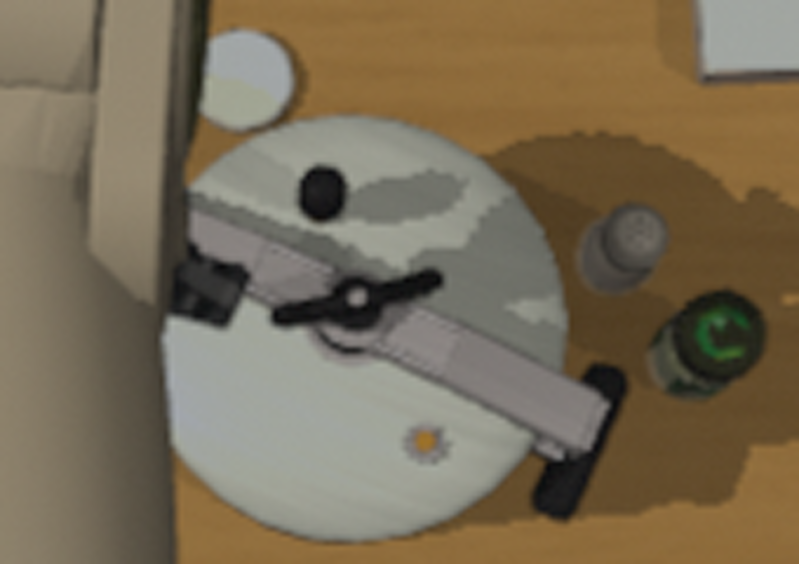

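The bar is home: its right end lies over the lug at (575,440). The wings run from (278,316) to (437,280), with the hub at (357,298).

Request:
step_arm([
  [[-46, -100, 0], [0, 0, -1.98], 40],
  [[-46, -100, 0], [0, 0, -1.98], 40],
  [[-46, -100, 0], [0, 0, -1.98], 40],
  [[-46, -100, 0], [0, 0, -1.98], 40],
  [[-46, -100, 0], [0, 0, -1.98], 40],
  [[-46, -100, 0], [0, 0, -1.98], 40],
  [[-46, -100, 0], [0, 0, -1.98], 40],
  [[-46, -100, 0], [0, 0, -1.98], 40],
])

```text
clock: 5.83
tcp_pos: [0.4813, -0.0546, 0.2759]
orientation: [-0.001, -0.272, 0.962, 0.001]
wrist_force: [0.2, -0.6, -0.9]
finger_gap: 0.04
grip_force: 0.0
```

```bash
cat > scr.py <<'E'
from h import *
import sys
s=telemetry.get_state();print(s["clock"],s["tcp_pos"],s["joint_pos"][5],s["finger_gap"],s["wrist_force"],s["ft_torque"])
# args: z  finger-axis angle deg
P=[.4855,-.0553,float(sys.argv[1])]
print(rel(P,np.radians(float(sys.argv[2])+90) if len(sys.argv)>2 else None))
E
python3 scr.py .28 180
```

```text
5.8333 [ 0.4813 -0.0546  0.2759] -0.8294555898254203 0.0399980852991523 [ 0.2232 -0.6109 -0.9422] [-0.0235 -0.0578 -0.0082]
(array([-3.2, -2.8, -4.1]), -1.02, np.float64(-2.591))
```

Request:
step_arm([
  [[-3, -2.5, 0], [0, 0, -1.02], 40],
  [[-3, -2.5, 0], [0, 0, -1.02], 40],
  [[-3, -2.5, 0], [0, 0, -1.02], 40],
  [[-3, -2.5, 0], [0, 0, -1.02], 40],
  [[-3, -2.5, 0], [0, 0, -1.02], 40],
  [[-3, -2.5, 0], [0, 0, -1.02], 40],
  [[-3, -2.5, 0], [0, 0, -1.02], 40],
  [[-3, -2.5, 0], [0, 0, -1.02], 40],
])

```text
clock: 6.5
tcp_pos: [0.4852, -0.0549, 0.2759]
orientation: [-0.001, -0.7, 0.714, 0.001]
wrist_force: [-0.2, 0.5, 0.2]
finger_gap: 0.0403
grip_force: 0.0
```

```bash
python3 scr.py .19 180
```

```text
6.5 [ 0.4852 -0.0549  0.2759] -1.82843116962197 0.04025801772468047 [-0.1857  0.5175  0.2456] [ 0.015  -0.0328  0.045 ]
(array([ 0.4, -0.6, 85.9]), -0.019, np.float64(-1.59))
```

Request:
step_arm([
  [[0, 0, 30], [0, 0, 0], 40],
  [[0, 0, 55], [0, 0, 0], 40],
  [[0, 0, 65], [0, 0, 0], 40],
  [[0, 0, 75], [0, 0, 0], 40],
  [[0, 0, 82], [0, 0, 0], 40],
  [[0, 0, 84], [0, 0, 0], 40],
  [[0, 0, 84], [0, 0, 0], 40],
])

```text
clock: 7.08
tcp_pos: [0.4861, -0.0551, 0.1941]
orientation: [-0.0, -0.698, 0.716, 0.0]
wrist_force: [-0.6, -1.0, 0.7]
finger_gap: 0.0401
grip_force: 0.0
```

```bash
python3 scr.py .19 180
```

```text
7.0833 [ 0.4861 -0.0551  0.1941] -1.8221649933165918 0.04010232658658158 [-0.6363 -1.0151  0.6506] [ 0.0086 -0.0185 -0.0142]
(array([0.2, 0.6, 4.1]), -0.026, np.float64(-1.597))
```

Request:
step_arm([
  [[0, 0, 3], [0, 0, 0.12], 40],
  [[0, 0, 3], [0, 0, 0.24], 40],
  [[0, 0, 3], [0, 0, 0.36], 40],
  [[0, 0, 3], [0, 0, 0.48], 40],
  [[0, 0, 3], [0, 0, 0.6], 40],
  [[0, 0, 3], [0, 0, 0.72], 40],
  [[0, 0, 3], [0, 0, 0.84], 40],
  [[0, 0, 3], [0, 0, 0.96], 40],
])

```text
clock: 7.75
tcp_pos: [0.4859, -0.0556, 0.1922]
orientation: [-0.0, -0.285, 0.958, -0.001]
wrist_force: [-2.5, -1.3, 0.9]
finger_gap: 0.0399
grip_force: 1.2
```

```bash
python3 scr.py .19
```

```text
7.75 [ 0.4859 -0.0556  0.1922] -0.8563969762918773 0.03986009483689775 [-2.4946 -1.2848  0.9041] [-0.2997  0.5061  0.0994]
(array([0.2, 0.4, 2.2]), 0.0, np.float64(-2.563))
```

Request:
step_arm([
  [[0, 0, 0], [0, 0, 0.12], 40],
  [[0, 0, 0], [0, 0, 0.24], 40],
  [[0, 0, 0], [0, 0, 0.36], 40],
  [[0, 0, 0], [0, 0, 0.48], 40],
  [[0, 0, 0], [0, 0, 0.6], 40],
  [[0, 0, 0], [0, 0, 0.72], 40],
  [[0, 0, 0], [0, 0, 0.84], 40],
  [[0, 0, 0], [0, 0, 0.96], 40],
])

```text
clock: 8.42
tcp_pos: [0.4856, -0.0547, 0.1919]
orientation: [-0.0, 0.189, 0.982, 0.0]
wrist_force: [-1.3, 2.1, -1.4]
finger_gap: 0.0402
grip_force: 1.1
```

```bash
python3 scr.py .19
```

```text
8.4167 [ 0.4856 -0.0547  0.1919] 0.10362371981969462 0.040176280557300575 [-1.3415  2.0769 -1.4278] [0.2795 0.4595 0.0713]
(array([-0.1, -0.6,  1.9]), 0.0, np.float64(2.761))
```

Request:
step_arm([
  [[0, 0, 0], [0, 0, 0.12], 40],
  [[0, 0, 0], [0, 0, 0.24], 40],
  [[0, 0, 0], [0, 0, 0.36], 40],
  [[0, 0, 0], [0, 0, 0.48], 40],
  [[0, 0, 0], [0, 0, 0.6], 40],
  [[0, 0, 0], [0, 0, 0.72], 40],
  [[0, 0, 0], [0, 0, 0.84], 40],
  [[0, 0, 0], [0, 0, 0.96], 40],
])

```text
clock: 9.08
tcp_pos: [0.4864, -0.0545, 0.1921]
orientation: [0.0, 0.621, 0.784, 0.001]
wrist_force: [0.0, 2.1, -0.5]
finger_gap: 0.04
grip_force: 1.0
```

Request:
step_arm([
  [[0, 0, 0], [0, 0, 0.12], 40],
  [[0, 0, 0], [0, 0, 0.24], 40],
  [[0, 0, 0], [0, 0, 0.36], 40],
  [[0, 0, 0], [0, 0, 0.48], 40],
  [[0, 0, 0], [0, 0, 0.6], 40],
  [[0, 0, 0], [0, 0, 0.72], 40],
  [[0, 0, 0], [0, 0, 0.84], 40],
  [[0, 0, 0], [0, 0, 0.96], 40],
])

```text
clock: 9.75
tcp_pos: [0.486, -0.055, 0.192]
orientation: [0.0, 0.913, 0.408, 0.0]
wrist_force: [-2.1, 0.7, -1.6]
finger_gap: 0.0397
grip_force: 1.4
```

```bash
python3 scr.py .19
```

```text
9.75 [ 0.486 -0.055  0.192] 2.0236004105230427 0.039728860384150876 [-2.1187  0.6916 -1.6171] [0.044  0.3701 0.0541]
(array([-0.5, -0.2,  2. ]), 0.0, np.float64(0.841))
```

Request:
step_arm([
  [[0, 0, 0], [0, 0, 0.12], 40],
  [[0, 0, 0], [0, 0, 0.24], 40],
  [[0, 0, 0], [0, 0, 0.36], 40],
  [[0, 0, 0], [0, 0, 0.48], 40],
  [[0, 0, 0], [0, 0, 0.6], 40],
  [[0, 0, 0], [0, 0, 0.72], 40],
  [[0, 0, 0], [0, 0, 0.84], 40],
  [[0, 0, 0], [0, 0, 0.88], 40],
])

```text
clock: 10.42
tcp_pos: [0.4855, -0.0548, 0.1917]
orientation: [-0.0, 1.0, -0.019, -0.0]
wrist_force: [-2.3, 0.4, -1.5]
finger_gap: 0.0399
grip_force: 1.1
```

Request:
step_arm([
  [[0, 0, 0], [0, 0, -0.12], 40],
  [[0, 0, 0], [0, 0, -0.24], 40],
  [[0, 0, -20], [0, 0, -0.36], 40],
  [[0, 0, -40], [0, 0, -0.36], 40],
  [[0, 0, -60], [0, 0, -0.48], 40],
  [[0, 0, -60], [0, 0, -0.6], 40],
  [[0, 0, -60], [0, 0, -0.72], 40],
  [[0, 0, -60], [0, 0, -0.84], 40],
])

```text
clock: 11.08
tcp_pos: [0.4871, -0.0553, 0.2531]
orientation: [0.001, 0.919, 0.395, 0.001]
wrist_force: [-0.8, 0.0, -1.1]
finger_gap: 0.0398
grip_force: 0.0
```

```bash
python3 scr.py .25;  python3 - <<'E'
from h import *
im=imaging.read_camera("scene");cv2.imwrite("pics/s4.png",im[:,:,::-1])
E
```

```text
11.0833 [ 0.4871 -0.0553  0.2531] 2.0519167675087133 0.039813691911967174 [-0.8408  0.0263 -1.1161] [ 0.0591 -0.0122 -0.0222]
(array([-1. , -1.2,  3.1]), 0.0, np.float64(0.813))
```

Request:
step_arm([
  [[0, 0, 0], [0, 0, -0.93], 40],
  [[0, 0, 0], [0, 0, -0.93], 40],
  [[0, 0, 0], [0, 0, -0.93], 40],
  [[0, 0, 0], [0, 0, -0.93], 40],
  [[0, 0, 0], [0, 0, -0.93], 40],
  [[0, 0, 0], [0, 0, -0.93], 40],
  [[0, 0, 0], [0, 0, -0.93], 40],
  [[0, 0, 0], [0, 0, -0.93], 40],
])

```text
clock: 11.8
tcp_pos: [0.4866, -0.0552, 0.2522]
orientation: [0.001, 0.645, 0.764, 0.0]
wrist_force: [1.0, 0.0, -0.1]
finger_gap: 0.0403
grip_force: 0.0
```

Request:
step_arm([
  [[0, 0, 0], [0, 0, -0.93], 40],
  [[0, 0, 0], [0, 0, -0.93], 40],
  [[0, 0, 0], [0, 0, -0.93], 40],
  [[0, 0, 0], [0, 0, -0.93], 40],
  [[0, 0, 0], [0, 0, -0.93], 40],
  [[0, 0, 0], [0, 0, -0.93], 40],
  [[0, 0, 0], [0, 0, -0.93], 40],
  [[0, 0, 0], [0, 0, -0.93], 40],
])

```text
clock: 12.47
tcp_pos: [0.4865, -0.0552, 0.2522]
orientation: [0.001, 0.234, 0.972, -0.0]
wrist_force: [-0.6, -0.5, -0.5]
finger_gap: 0.0403
grip_force: 0.0
```

Request:
step_arm([
  [[0, 0, 0], [0, 0, -0.93], 40],
  [[0, 0, 0], [0, 0, -0.93], 40],
  [[0, 0, 0], [0, 0, -0.93], 40],
  [[0, 0, 0], [0, 0, -0.93], 40],
  [[0, 0, 0], [0, 0, -0.93], 40],
  [[0, 0, 0], [0, 0, -0.93], 40],
  [[0, 0, 0], [0, 0, -0.93], 40],
  [[0, 0, 0], [0, 0, -0.93], 40],
])

```text
clock: 13.13
tcp_pos: [0.4865, -0.0552, 0.2522]
orientation: [0.001, -0.227, 0.974, -0.0]
wrist_force: [-0.5, 0.5, 1.2]
finger_gap: 0.0398
grip_force: 0.0
```

```bash
python3 scr.py .191
```

```text
13.1333 [ 0.4865 -0.0552  0.2522] -0.7350521036695021 0.0397799135721707 [-0.4521  0.4589  1.1955] [-0.0399 -0.0221 -0.0161]
(array([ 1.1,  0.4, 61.2]), 0.0, np.float64(-2.684))
```

View pics/s4.png

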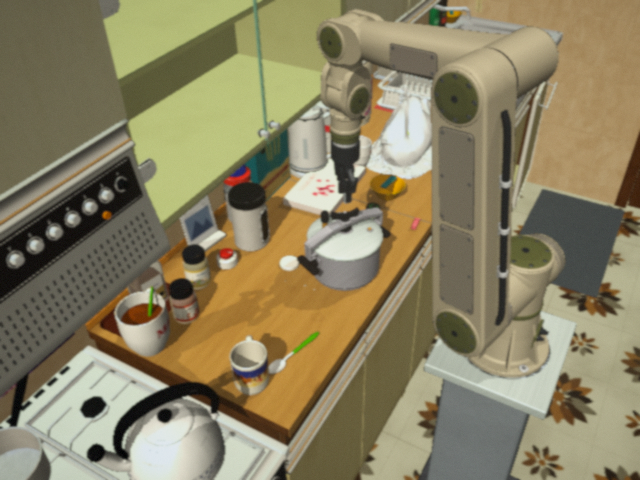

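The scene view shows the gripper above the screw at about (345,190), the bar lying over its lug, and the bystanders unmoved. Now the second stroke.

Request:
step_arm([
  [[1, 0, 30], [0, 0, 0], 40],
  [[1, 0, 45], [0, 0, 0], 40],
  [[1, 0, 55], [0, 0, 0], 40],
  [[1, 0, 60], [0, 0, 0], 40],
  [[1, 0, 61], [0, 0, 0], 40],
  [[1, 0, 61], [0, 0, 0.1], 40],
  [[1, 0, 61], [0, 0, 0.2], 40],
])

```text
clock: 13.72
tcp_pos: [0.4859, -0.0557, 0.1913]
orientation: [0.001, -0.125, 0.992, -0.0]
wrist_force: [0.8, -0.1, -0.6]
finger_gap: 0.04
grip_force: 0.0
```

Request:
step_arm([
  [[0, 0, 0], [0, 0, 0.12], 40],
  [[0, 0, 0], [0, 0, 0.24], 40],
  [[0, 0, 0], [0, 0, 0.36], 40],
  [[0, 0, 0], [0, 0, 0.48], 40],
  [[0, 0, 0], [0, 0, 0.6], 40],
  [[0, 0, 0], [0, 0, 0.72], 40],
  [[0, 0, 0], [0, 0, 0.84], 40],
  [[0, 0, 0], [0, 0, 0.96], 40],
])

```text
clock: 14.38
tcp_pos: [0.485, -0.055, 0.1911]
orientation: [-0.0, 0.348, 0.937, 0.0]
wrist_force: [-1.2, 1.8, 0.8]
finger_gap: 0.0402
grip_force: 1.1
```

```bash
python3 scr.py .19
```

```text
14.3833 [ 0.485  -0.055   0.1911] 0.43307738855909267 0.04021006525136048 [-1.1831  1.8196  0.8058] [0.4084 0.3253 0.0479]
(array([-0.6,  0.1,  1.1]), 0.0, np.float64(2.43))
```

Request:
step_arm([
  [[0, 0, 0], [0, 0, 0.12], 40],
  [[0, 0, 0], [0, 0, 0.24], 40],
  [[0, 0, 0], [0, 0, 0.36], 40],
  [[0, 0, 0], [0, 0, 0.48], 40],
  [[0, 0, 0], [0, 0, 0.6], 40],
  [[0, 0, 0], [0, 0, 0.72], 40],
  [[0, 0, 0], [0, 0, 0.84], 40],
  [[0, 0, 0], [0, 0, 0.96], 40],
])

```text
clock: 15.05
tcp_pos: [0.486, -0.055, 0.1914]
orientation: [0.0, 0.742, 0.671, 0.001]
wrist_force: [0.6, 2.3, -0.2]
finger_gap: 0.0402
grip_force: 1.0
```

Request:
step_arm([
  [[0, 0, 0], [0, 0, 0.1], 40],
  [[0, 0, 0], [0, 0, 0.2], 40],
  [[0, 0, 0], [0, 0, 0.3], 40],
  [[0, 0, 0], [0, 0, 0.4], 40],
  [[0, 0, 0], [0, 0, 0.5], 40],
])

```text
clock: 15.47
tcp_pos: [0.4862, -0.0553, 0.1915]
orientation: [0.0, 0.884, 0.467, 0.001]
wrist_force: [0.6, 1.2, -1.3]
finger_gap: 0.0398
grip_force: 1.1
```

```bash
python3 scr.py .19
```

```text
15.4667 [ 0.4862 -0.0553  0.1915] 1.8920633187668296 0.039810204598778355 [ 0.6093  1.2446 -1.2691] [ 0.2485 -0.0546  0.0758]
(array([-0.4, -0.5,  1.5]), 0.0, np.float64(0.971))
```

Request:
step_arm([
  [[0, 0, 0], [0, 0, 0.06], 40],
  [[0, 0, 0], [0, 0, 0.12], 40],
  [[0, 0, 0], [0, 0, 0.18], 40],
  [[0, 0, 0], [0, 0, 0.24], 40],
])

```text
clock: 15.8
tcp_pos: [0.4856, -0.0553, 0.1913]
orientation: [0.0, 0.934, 0.358, 0.001]
wrist_force: [-1.0, 1.1, -0.8]
finger_gap: 0.0404
grip_force: 1.2
```

```bash
python3 scr.py .19
```

```text
15.8 [ 0.4856 -0.0553  0.1913] 2.130126095990143 0.04039350168463551 [-1.0209  1.1483 -0.8055] [0.1663 0.1731 0.0393]
(array([-0.1, -0.1,  1.3]), 0.0, np.float64(0.733))
```

Request:
step_arm([
  [[0, 0, 0], [0, 0, 0.06], 40],
  [[0, 0, 0], [0, 0, 0.12], 40],
  [[0, 0, 0], [0, 0, 0.18], 40],
  [[0, 0, 0], [0, 0, 0.24], 40],
])

```text
clock: 16.13
tcp_pos: [0.4851, -0.0553, 0.1912]
orientation: [-0.0, 0.97, 0.244, 0.0]
wrist_force: [-1.4, 0.8, -0.3]
finger_gap: 0.0403
grip_force: 1.3
```

```bash
python3 scr.py .19
```

```text
16.1333 [ 0.4851 -0.0553  0.1912] 2.370120024819003 0.040263412059117584 [-1.428   0.8319 -0.3226] [0.1746 0.3602 0.0417]
(array([0.3, 0.2, 1.2]), 0.0, np.float64(0.493))
```

Request:
step_arm([
  [[0, 0, 0], [0, 0, 0.06], 40],
  [[0, 0, 0], [0, 0, 0.12], 40],
  [[0, 0, 0], [0, 0, 0.18], 40],
  [[0, 0, 0], [0, 0, 0.24], 40],
  [[0, 0, 0], [0, 0, 0.3], 40],
])

```text
clock: 16.55
tcp_pos: [0.4848, -0.0552, 0.191]
orientation: [-0.0, 0.995, 0.096, -0.0]
wrist_force: [-2.2, 0.8, -1.0]
finger_gap: 0.04
grip_force: 1.3
```

```bash
python3 scr.py .19
```

```text
16.55 [ 0.4848 -0.0552  0.191 ] 2.670091211129519 0.04000988528734098 [-2.1529  0.7509 -0.965 ] [0.2008 0.4616 0.015 ]
(array([0.7, 0.3, 1. ]), 0.0, np.float64(0.193))
```

Request:
step_arm([
  [[0, 0, 0], [0, 0, 0.06], 40],
  [[0, 0, 0], [0, 0, 0.12], 40],
  [[0, 0, 0], [0, 0, 0.18], 40],
  [[0, 0, 0], [0, 0, 0.24], 40],
  [[0, 0, 0], [0, 0, 0.28], 40],
])

```text
clock: 16.97
tcp_pos: [0.4847, -0.0551, 0.1909]
orientation: [-0.0, 0.999, -0.043, -0.0]
wrist_force: [-2.5, 1.3, -1.7]
finger_gap: 0.04
grip_force: 1.2
```

```bash
python3 scr.py .19
```

```text
16.9667 [ 0.4847 -0.0551  0.1909] 2.949964860868384 0.03995392755480783 [-2.5159  1.2984 -1.7197] [0.2128 0.4425 0.0051]
(array([0.8, 0.1, 0.9]), 0.0, np.float64(-0.087))
```

Not at the stop yet. I'll lift, turn back and take a third stroke.

Request:
step_arm([
  [[0, 0, 0], [0, 0, -0.12], 40],
  [[0, 0, 0], [0, 0, -0.24], 40],
  [[0, 0, -20], [0, 0, -0.36], 40],
  [[0, 0, -40], [0, 0, -0.36], 40],
  [[0, 0, -60], [0, 0, -0.48], 40],
  [[0, 0, -60], [0, 0, -0.6], 40],
  [[0, 0, -60], [0, 0, -0.72], 40],
  [[0, 0, -60], [0, 0, -0.84], 40],
])

```text
clock: 17.63
tcp_pos: [0.4862, -0.0558, 0.2522]
orientation: [0.001, 0.928, 0.372, 0.001]
wrist_force: [0.6, 0.5, -0.1]
finger_gap: 0.04
grip_force: 0.0
```

Request:
step_arm([
  [[0, 0, 0], [0, 0, -0.93], 40],
  [[0, 0, 0], [0, 0, -0.93], 40],
  [[0, 0, 0], [0, 0, -0.93], 40],
  [[0, 0, 0], [0, 0, -0.93], 40],
  [[0, 0, 0], [0, 0, -0.93], 40],
  [[0, 0, 0], [0, 0, -0.93], 40],
  [[0, 0, 0], [0, 0, -0.93], 40],
  [[0, 0, 0], [0, 0, -0.93], 40],
])

```text
clock: 18.3
tcp_pos: [0.4859, -0.0557, 0.2516]
orientation: [0.001, 0.663, 0.748, 0.001]
wrist_force: [-0.3, -0.6, 0.3]
finger_gap: 0.04
grip_force: 0.0
```

Request:
step_arm([
  [[0, 0, 0], [0, 0, -0.93], 40],
  [[0, 0, 0], [0, 0, -0.93], 40],
  [[0, 0, 0], [0, 0, -0.93], 40],
  [[0, 0, 0], [0, 0, -0.93], 40],
  [[0, 0, 0], [0, 0, -0.93], 40],
  [[0, 0, 0], [0, 0, -0.93], 40],
  [[0, 0, 0], [0, 0, -0.93], 40],
  [[0, 0, 0], [0, 0, -0.93], 40],
])

```text
clock: 18.97
tcp_pos: [0.4859, -0.0557, 0.2517]
orientation: [0.001, 0.257, 0.966, 0.0]
wrist_force: [-0.4, 0.5, -0.0]
finger_gap: 0.0398
grip_force: 0.0
```

Request:
step_arm([
  [[0, 0, 0], [0, 0, -0.93], 40],
  [[0, 0, 0], [0, 0, -0.93], 40],
  [[0, 0, 0], [0, 0, -0.93], 40],
  [[0, 0, 0], [0, 0, -0.93], 40],
  [[0, 0, 0], [0, 0, -0.93], 40],
  [[0, 0, 0], [0, 0, -0.93], 40],
  [[0, 0, 0], [0, 0, -0.93], 40],
  [[0, 0, 0], [0, 0, -0.93], 40],
])

```text
clock: 19.63
tcp_pos: [0.4859, -0.0557, 0.2517]
orientation: [0.001, -0.204, 0.979, -0.001]
wrist_force: [0.4, 0.4, -1.5]
finger_gap: 0.04
grip_force: 0.0
```

```bash
python3 scr.py .19
```

```text
19.6333 [ 0.4859 -0.0557  0.2517] -0.6884207016271636 0.03996387643506913 [ 0.4072  0.4128 -1.5264] [ 0.0057 -0.0235 -0.0194]
(array([ 0.3,  0.6, 61.7]), 0.0, np.float64(-2.732))
```

Request:
step_arm([
  [[0, 0, 30], [0, 0, 0], 40],
  [[0, 0, 45], [0, 0, 0], 40],
  [[0, 0, 55], [0, 0, 0], 40],
  [[0, 0, 60], [0, 0, 0], 40],
  [[0, 0, 61], [0, 0, 0], 40],
  [[0, 0, 61], [0, 0, 0.1], 40],
  [[0, 0, 61], [0, 0, 0.2], 40],
  [[0, 0, 61], [0, 0, 0.3], 40],
])

```text
clock: 20.3
tcp_pos: [0.486, -0.0557, 0.1906]
orientation: [0.001, -0.05, 0.999, -0.0]
wrist_force: [-0.8, 0.2, 0.2]
finger_gap: 0.04
grip_force: 0.0
```

Request:
step_arm([
  [[0, 0, 0], [0, 0, 0.1], 40],
  [[0, 0, 0], [0, 0, 0.18], 40],
  [[0, 0, 0], [0, 0, 0.24], 40],
  [[0, 0, 0], [0, 0, 0.3], 40],
  [[0, 0, 0], [0, 0, 0.36], 40],
])

```text
clock: 20.72
tcp_pos: [0.4851, -0.0553, 0.1904]
orientation: [0.0, 0.129, 0.992, 0.0]
wrist_force: [-2.0, 1.2, 0.0]
finger_gap: 0.04
grip_force: 1.1
```

```bash
python3 scr.py .19
```

```text
20.7167 [ 0.4851 -0.0553  0.1904] -0.020495733936014802 0.03996390938092562 [-2.0032  1.2056  0.0108] [0.2244 0.4744 0.0241]
(array([-0.4,  0.1,  0.4]), 0.0, np.float64(2.884))
```

Request:
step_arm([
  [[0, 0, 0], [0, 0, 0.06], 40],
  [[0, 0, 0], [0, 0, 0.12], 40],
  [[0, 0, 0], [0, 0, 0.18], 40],
  [[0, 0, 0], [0, 0, 0.24], 40],
  [[0, 0, 0], [0, 0, 0.24], 40],
])

```text
clock: 21.13
tcp_pos: [0.4851, -0.0552, 0.1902]
orientation: [0.0, 0.246, 0.969, 0.0]
wrist_force: [-1.1, 1.8, 0.1]
finger_gap: 0.0401
grip_force: 0.9
```

```bash
python3 scr.py .19
```

```text
21.1333 [ 0.4851 -0.0552  0.1902] 0.21802652700046782 0.04010001096442809 [-1.149   1.8302  0.1126] [0.2604 0.2992 0.0011]
(array([-0.4,  0.1,  0.2]), 0.0, np.float64(2.645))
```

Request:
step_arm([
  [[0, 0, 0], [0, 0, 0.06], 40],
  [[0, 0, 0], [0, 0, 0.12], 40],
  [[0, 0, 0], [0, 0, 0.18], 40],
  [[0, 0, 0], [0, 0, 0.24], 40],
  [[0, 0, 0], [0, 0, 0.24], 40],
])

```text
clock: 21.55
tcp_pos: [0.4853, -0.0553, 0.19]
orientation: [0.0, 0.359, 0.933, 0.0]
wrist_force: [-0.8, 1.6, 0.8]
finger_gap: 0.04
grip_force: 0.8
```

```bash
python3 scr.py .19
```

```text
21.55 [ 0.4853 -0.0553  0.19  ] 0.45638749030213 0.040011412395028145 [-0.8465  1.6152  0.8441] [0.3082 0.2335 0.0193]
(array([-0.2,  0.1, -0. ]), 0.0, np.float64(2.407))
```

Request:
step_arm([
  [[0, 0, 0], [0, 0, 0.06], 40],
  [[0, 0, 0], [0, 0, 0.12], 40],
  [[0, 0, 0], [0, 0, 0.18], 40],
  [[0, 0, 0], [0, 0, 0.24], 40],
  [[0, 0, 0], [0, 0, 0.24], 40],
])

```text
clock: 21.97
tcp_pos: [0.4855, -0.0553, 0.1898]
orientation: [0.0, 0.468, 0.884, 0.0]
wrist_force: [-1.1, 1.1, 0.4]
finger_gap: 0.0397
grip_force: 0.8
```

```bash
python3 scr.py .19
```

```text
21.9667 [ 0.4855 -0.0553  0.1898] 0.6952507115280313 0.039710310891073075 [-1.0653  1.1436  0.3882] [0.3149 0.1541 0.0719]
(array([-0. ,  0. , -0.2]), 0.0, np.float64(2.168))
```

Request:
step_arm([
  [[0, 0, 0], [0, 0, 0.06], 40],
  [[0, 0, 0], [0, 0, 0.12], 40],
  [[0, 0, 0], [0, 0, 0.18], 40],
  [[0, 0, 0], [0, 0, 0.24], 40],
  [[0, 0, 0], [0, 0, 0.24], 40],
])

```text
clock: 22.38
tcp_pos: [0.4855, -0.0546, 0.1896]
orientation: [-0.0, 0.57, 0.822, 0.001]
wrist_force: [0.4, 4.8, -0.7]
finger_gap: 0.0401
grip_force: 2.0
```

```bash
python3 scr.py .19
```

```text
22.3833 [ 0.4855 -0.0546  0.1896] 0.9348498610028096 0.04012773269215762 [ 0.3689  4.8277 -0.7138] [0.8533 0.0674 0.1004]
(array([-0.6, -0.3, -0.4]), 0.0, np.float64(1.929))
```

Request:
step_arm([
  [[0, 0, 0], [0, 0, 0.03], 40],
  [[0, 0, 0], [0, 0, 0.06], 40],
  [[0, 0, 0], [0, 0, 0.06], 40],
])

```text
clock: 22.63
tcp_pos: [0.4856, -0.0537, 0.1896]
orientation: [-0.001, 0.593, 0.805, 0.002]
wrist_force: [0.8, 8.3, 0.4]
finger_gap: 0.04
grip_force: 3.8
```

```bash
python3 scr.py .19
```

```text
22.6333 [ 0.4856 -0.0537  0.1896] 0.993411217555563 0.04004319008023849 [0.8304 8.2785 0.4121] [ 1.7058 -0.1114  0.2215]
(array([-1.5, -0.6, -0.4]), 0.0, np.float64(1.871))
```

The force is building, but the finger now points towards the valve. To tell the screw's stop from the valve, I'll back off, narrow the fingers and push again.

Request:
step_arm([
  [[0, 0, 0], [0, 0, -0.12], 40],
  [[0, 0, 0], [0, 0, -0.24], 40],
  [[0, 0, 0], [0, 0, -0.36], 40],
  [[0, 0, 0], [0, 0, -0.44], 32],
  [[0, 0, 0], [0, 0, -0.44], 32],
  [[0, 0, 0], [0, 0, -0.36], 32],
  [[0, 0, 0], [0, 0, -0.26], 32],
  [[0, 0, 0], [0, 0, -0.18], 32],
])

```text
clock: 23.3
tcp_pos: [0.4856, -0.0543, 0.1896]
orientation: [-0.0, 0.522, 0.853, 0.002]
wrist_force: [0.9, 8.0, 1.0]
finger_gap: 0.032
grip_force: 4.2
```

```bash
python3 scr.py .19
```

```text
23.3 [ 0.4856 -0.0543  0.1896] 0.8210263683486732 0.0319648647542356 [0.8674 7.9836 1.047 ] [ 1.7872 -0.1959  0.1986]
(array([-0.8, -0.6, -0.4]), 0.0, np.float64(2.043))
```

With narrower fingers the resistance comes at a larger angle, as the wing geometry predicts. So it is the screw's hard stop and not the valve. I'll back off, lift and check.

Request:
step_arm([
  [[0, 0, 0], [0, 0, -0.12], 32],
  [[0, 0, 0], [0, 0, -0.24], 32],
  [[0, 0, 0], [0, 0, -0.3], 32],
  [[0, 0, -30], [0, 0, -0.3], 32],
  [[0, 0, -60], [0, 0, -0.3], 32],
  [[0, 0, -90], [0, 0, -0.3], 32],
  [[0, 0, -90], [0, 0, -0.3], 32],
  [[0, 0, -90], [0, 0, -0.3], 32],
])

```text
clock: 23.97
tcp_pos: [0.4867, -0.0562, 0.2814]
orientation: [0.003, 0.387, 0.922, 0.0]
wrist_force: [-0.1, 0.0, -1.3]
finger_gap: 0.0325
grip_force: 0.0
```

Request:
step_arm([
  [[0, 0, 0], [0, 0, 0], 32],
  [[0, 0, 0], [0, 0, 0], 32],
])

```text
clock: 24.13
tcp_pos: [0.4846, -0.0554, 0.2781]
orientation: [-0.001, 0.387, 0.922, -0.0]
wrist_force: [-0.9, -0.2, -0.0]
finger_gap: 0.0318
grip_force: 0.0
```

```bash
python3 - <<'E'
from h import *
im=imaging.read_camera("scene")
c=im[170:300,270:420,::-1]
cv2.imwrite("pics/s5.png",cv2.resize(c,None,fx=4.5,fy=4.5,interpolation=cv2.INTER_CUBIC))
print(telemetry.get_state()["tcp_pos"])
E
```

```text
[ 0.4845 -0.0554  0.2779]
```

View pics/s5.png

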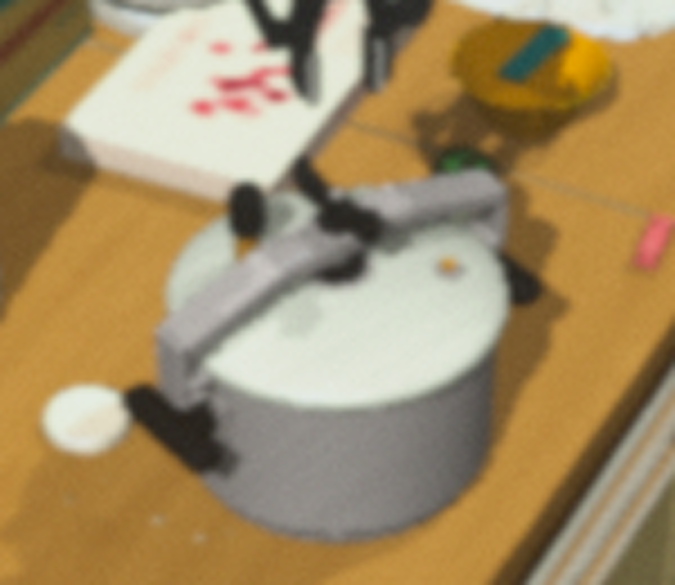

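The crop shows the bar lined up with both handles, ends at (185,360) and (490,205). The screw at (345,220) sits low on the bar, and the fingers are clear above it.

```bash
python3 -c "
from workcell import env
print(env.hand_in())"
```

```text
the job is handed in; nothing more can be done
None
```

The clamp bar is home against its stop and the wing screw was turned clockwise in three strokes to its hard stop, with the cooker still in place; the job is handed in, and no verdict came back.

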